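Set a glaze mill's dial and hold its bayonet lid at the half-way pulse mark

ROBOT

A 6-joint arm with a two-finger parallel gripper is mounted at the origin on the work surface. World frame = base frame: x ahead of the robot, y to its left, z up, the work surface at z = 0. Lengths are in mm, angles in degrees, forces in N, time in s.
With the tool pointing down it reaches from about 350 to 850 mm from the base axis. Payload 8.1 kg.
Tool frame: the origin (TCP) lies at the centre of the arm's flange, where the gripper is bolted on; the fingertips stand 173 mm ahead of it and the grasp point (between the pads) lies 155 mm ahead of it; z points along the fingers, y is the line along which they close (so a half turn about z gives the same grasp; the last joint's range is limited). The gripper opens to 85 mm and grips with 20 to 120 N. Pads are 22 mm wide; open, the fingers measure 114 mm over their backs; the gripper's body (76 mm by 85 mm) begins 54 mm behind the grasp point. The pads swing forward as they close: fully open they stand 13 mm farther back than shut.
Start: joints at [-72.789, 7.471, 85.268, -0, 87.261, -4.893], TCP at [225.801, -555.896, 404.692] pointing down, gripper open.
Joint ranges: [-169.43, 169.43], [-51.17, 129.36], [1.28, 143.12], [-76.62, 256.62], [0, 156.53], [-152.29, 152.29]. Speed limits (degrees/s): [136.94, 136.94, 159.86, 180, 180, 180].

INTERFACE

Orientations are given as [roll, pitch, yaw] about the fixed x, y, z axes, in that order (R = Rz(yaw) Ry(pitch) Rx(roll)).
In Python, from bench import * gives the robot as it stands.
- The arm moves only by the shell command python3 -m jog 'ROWS' [FORCE]. ROWS is text: rows parted by semicolons, each of 7 numbers parted by spaces: the shift along the tool's x, y, z scaled (see below), then the turn, a rotation vector about the tool's x, y, z scaled (see below), then the closure, from -1 (fully open) to 1 (shut). In form: tx ty tz wx wy wz hand; .... A call has 1 to 5 rows; each row shifts and turns the commanded pose from where the row before left it, along the tool's axes as they then stand; what a row does not reach is not made up. The controller multiplies each number of a shift by 0.1 m and each number of a turn by 60 degrees. A row lasts 1/8 s, in which the tool goes at most 62.5 mm and 10.7 degrees, less where a joint would pass 70% of its speed; a pose out of reach is approached as far as the arm can. A call with a number of a shift or a turn outside -1 to 1 is refused whole. A call with a gripper value outside its range is refused whole. The fingers move at their own pace and stop on an object; FORCE is the grip in N (left out, the last holds). Time passes only in rows, so rows that do not move let the fingers close. It gives the time, the measured TCP pose, the force, the opening and the grip force at its end, in the units of the state.
- sense(): the state, without advancing time (a new reading comes with each control period).
- snapshot(name): name is "scene" or "top"; returns a dict with "img" (480x640x3 uint8, red, green, blue), "fx", "fy", "cx", "cy" (pixels), "dist" ([k1, k2, p1, p2, k3] as OpenCV has them; the pictures are not rectified), "extrinsics" (4x4, takes a point from camera to world coordinates). Camera axes: x right, y down, z forward; pixel columns grow to the right and rows downward; lengths in mm; the calibration is good to about 2 mm. A picture is of the moment at which its call begins. There is no depth.
- hand_in(): hands the job in; it is judged then, once.
The state is a dict: "time": time; "joint_pos": joint angles; "qd": joint speeds; "joint_efforts": joint torques, N m; "tool_pos": TCP position; "tcp_rot": TCP orientation; "ft_force": force on the tool from outside, world axes, zero at the start; "wrist_torque": the same for the moment, N m; "finger_gap": finger opening in mm; "grip_force": force on a finger pad.
Only numpy, scipy, OpenCV 4.12 (cv2) and the standard library are available. Lean on these libraries where they do the work, as an engineer would, in place of code of your own. Each camera call takes 0.05 s, during which the arm holds its last target. There are 200 camera calls.

TASK

Get the glaze mill going for a pulse: first turn its speed dial until the pointer is on the one long mark of the scale, then pick up the mill's bayonet lid (the one with the bar handle and two lugs), drop it fully home in the bowl and twist it clockwise to the long half-way mark on the rim, short of the lock click. The lid is sprung and turns back if let go, so keep hold of it there: finish with the gripper still gripping it. Never push it on into the lock, and leave the other things on the desk where they are.

Things in the scene. Friction and masses are not known exactly. Their poses are not given: they have to be found in the camera images.
- dial (a joint): Speed dial on the left half of the mill's deck, a black knob turning about a vertical axis, no detents or stop nearby, friction 0.04 N m. Rad, growing clockwise seen from above; at 0 the pointer points along the mill's +x. The long mark is at +0.942; the dial starts 0.5 to 1.5 rad short of it (turn clockwise).
- dial_grip (a point): Centre of the dial's upright grip bar, on the dial's axis, 20.5 mm above the deck. The bar runs along this point's x axis (the pointer end is +x): 44 mm long, 12 mm thick, 26 mm tall (13 mm above and below this point), standing on a round skirt 48 mm across and 6 mm thick.
- dial_pointer (a point): Tip of the dial's small white pointer, 26 mm from the dial's axis.
- dial_mark (a point): Where the pointer's tip must come: the one long, thick mark of the dial's scale, this point 26 mm from the dial's axis (the visible mark runs from 29 to 42 mm, the ten other marks are short and thin, 27 degrees apart).
- mill: Fixed grey glaze mill: housing 170 (x) x 310 (y) x 90 mm high, origin under its centre, z up, turned up to 17 degrees. On its deck: open aluminium bowl, centre (0, -65) mm, rim 116 mm across, top 135 mm above the desk; dial at (0, +90) mm. The bowl's mouth: bore 68 mm in a 5 mm thick ledge with two opposite gaps 22 mm wide for the lid's lugs; below the ledge the lugs have room to 42 mm radius.
- lid_home (a point): Where the lid's origin is when fully home: on the bowl's axis, 20 mm below the rim's top (115 mm above the desk). Its x axis runs along the line of the two gaps, shown by short marks on the rim: the lid goes in with its x axis along this, either way round (about 5 degrees of play). A stop prevents turning counter-clockwise.
- half_mark (a point): Same point as lid_home, but its x axis runs along the long half-way marks on the rim, 35 degrees (0.611 rad) clockwise of lid_home seen from above: the lid's x axis is to be held along this, either way round. The lock click comes at about 50 degrees from the entry line (a pair of short marks stands at 60 degrees).
- lid: Loose bayonet lid, 0.12-0.21 kg, right way up. Origin: centre of its underside, z up. Plug 64 mm across, z 0-20 mm; two steel lugs along its x axis out to 40 mm radius, 15 mm wide, z 5-13; grey flange 91 mm across, z 20-25, rests on the bowl's rim; black grip bar along x, 64 long, 14 thick, z 25-55. Same after a half turn. 2 mm vertical play once turned in; pressing down stiffens the turn.
- pulse_switch (a joint): Hidden spring switch in the bowl that the lid's lugs push: 0 until the lid has been turned about 9 degrees from the entry line, then it follows the lid's clockwise turn (rad), about 0.45 at the half-way mark. Its spring turns the lid back with 0.06 N m at first, about 0.1 N m at the half-way mark.
- lock_catch (a joint): Hidden lock catch in the bowl: 0 until the lid is forced past about 50 degrees of turn (a stiff 0.35 N m), then rad of further turn; it stays pushed. Above 0.05 the lid has clicked into its lock, which is a failure.
- tub_lid: Bystander: grey push-on tub lid, 86 mm across, 38 mm high with a round knob 30 mm across; origin under its centre. Leave it.
- glaze_pot: Bystander: small closed jar, 60 mm across, 55 mm high; origin under its centre. Leave it.
- pencil: Bystander: pencil about 175 mm long, along its x axis. Leave it.
- pipe_roller: Bystander: grey plastic pipe used as a roller, 300 mm long along its x axis, 44 mm across. Leave it.
- slat: Bystander: wooden strip 360 x 32 x 12 mm, along its x axis. Leave it.
- spoon: Bystander: spoon lying along its x axis. Leave it.
- brush: Bystander: brush lying along its x axis. Leave it.
- bisque_tile: Bystander: fired clay tile 110 x 110 x 12 mm. Leave it.
Not all that is in view belongs to the job. What is shaped like the lid but orange is not meant.

How it is judged (in metres and radians):
On the way, in this order (a step that is already met when the one before it is completed fails the run):
1. the dial's pointer stands on the long mark (horizontal distance between dial_pointer and dial_mark below 0.004 m and velocity of joint dial between -0.05 and 0.05 rad/s), for 0.2 s.
2. the lid is fully home in the bowl (horizontal distance between lid and lid_home below 0.005 m and z of lid in the frame of lid_home between -0.003 and 0.004 m and angle between lid's own z axis and vertical below 0.08 rad), for 0.2 s.
At the end, for the whole second after the job is handed in: For the last second: lid home (5 mm sideways, 4 mm height, tilt 0.08 rad), its bar within 10 degrees of the half-way mark, switch above 0.2 rad, catch below 0.05, lid still (0.02 m/s, 0.1 rad/s), gripped by the fingers with over 2 N; dial pointer within 4 mm of the long mark (all of step 2 and horizontal distance between dial_pointer and dial_mark below 0.004 m and angle between the x axis of lid and the x axis of half_mark, either way round below 0.175 rad and value of joint pulse_switch above 0.2 rad and value of joint lock_catch below 0.05 rad and contact force between the fingers and lid above 2 N and linear speed of lid below 0.02 m/s and angular speed of lid below 0.1 rad/s); the arm keeps its last pose, push and grip.
It fails at once if the lid was pushed into its lock (value of joint lock_catch above 0.05 rad).
It fails at once if another thing on the desk was moved more than 30 mm (distance of any of tub_lid, glaze_pot, pencil, pipe_roller, slat, spoon, brush, bisque_tile from where it was at the start of the episode above 0.03 m).
It also fails if it takes over 58 s, if anything falls off the work surface, if the arm or the gripper's body presses on something with over 40 N, if the wrist force passes 120 N, or if a joint passes its speed limit or range.

## Working session

There is one attempt and no reset: what is moved stays moved. The work goes in short steps, Python scripts to look and compute and a shell command to move; the robot and the scene stay as the last step left them, time stands still between calls to the robot, and variables do not carry over. Pictures are saved under pics/ and viewed, at most 10 in all, crops included, and the job is handed in when it is done.

```bash
mkdir -p pics
cat > h.py <<'E'
from bench import *
import numpy as np, cv2
def snap(n):
    s=snapshot(n); s['K']=np.array([[s['fx'],0,s['cx']],[0,s['fy'],s['cy']],[0,0,1.]]); s['d']=np.array(s['dist'],float); s['E']=np.array(s['extrinsics'],float); return s
def ray(s,px):
    u=cv2.undistortPoints(np.array(px,float).reshape(-1,1,2),s['K'],s['d']).reshape(-1,2)
    d=np.c_[u,np.ones(len(u))]@s['E'][:3,:3].T
    return s['E'][:3,3],d
def plane(s,px,z):
    o,d=ray(s,px); return o+d*((z-o[2])/d[:,2])[:,None]
def proj(s,P):
    T=np.linalg.inv(s['E']); return cv2.projectPoints(np.array(P,float).reshape(-1,1,3),cv2.Rodrigues(T[:3,:3])[0],T[:3,3],s['K'],s['d'])[0].reshape(-1,2)
def save(n,im,scale=1):
    cv2.imwrite('pics/'+n,cv2.cvtColor(cv2.resize(im,None,fx=scale,fy=scale,interpolation=cv2.INTER_CUBIC),cv2.COLOR_RGB2BGR))
E
python3 - <<'E'
from h import *
for n in('top','scene'):
    s=snap(n); save(n+'0.png',s['img']); print(n,s['fx'],s['E'].round(3).tolist())
print(sense())
E
```

```text
top 499.31798929221014 [[0.01, -0.993, 0.114, 350.145], [-1.0, -0.009, 0.017, -18.582], [-0.016, -0.115, -0.993, 1323.114], [0.0, 0.0, 0.0, 1.0]]
scene 561.4618599453864 [[-0.433, 0.617, -0.658, 1253.673], [0.901, 0.284, -0.326, 386.872], [-0.014, -0.734, -0.679, 911.89], [0.0, 0.0, 0.0, 1.0]]
{'time': 0.1, 'joint_pos': array([-7.27898586e+01,  7.51285710e+00,  8.53237563e+01, -1.29969638e-03,
        8.72622774e+01, -4.89315629e+00]), 'qd': array([-0.05630588, -0.05716555, -0.18854367, -0.03926999,  0.07436886,
       -0.01414828]), 'joint_efforts': array([ 1.56192738e-03, -5.70953679e+01, -5.01941550e+01, -1.06516322e-04,
        8.19655659e-03, -5.39613939e-05]), 'tool_pos': array([ 225.72032727, -555.6977751 ,  403.72056983]), 'tcp_rot': array([-1.79901359e+02, -7.14179890e-03,  2.21033548e+01]), 'ft_force': array([0.2206584 , 0.78119046, 0.22095832]), 'wrist_torque': array([ 0.01831836, -0.02446902, -0.02344321]), 'grip_force': 0.0, 'finger_gap': 85.26983943175105}
```

View pics/top0.png

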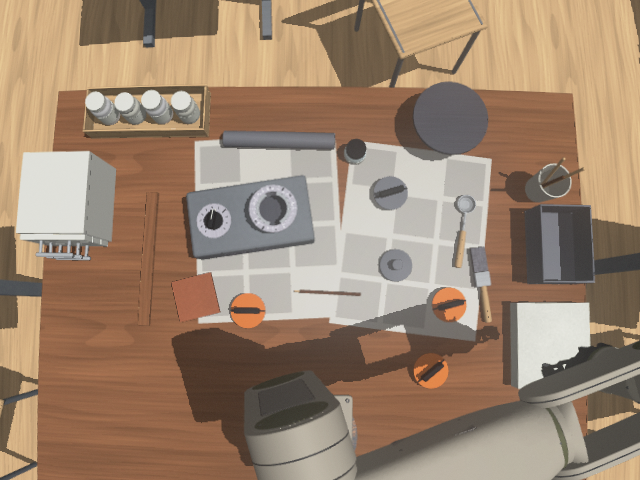

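View pics/scene0.png

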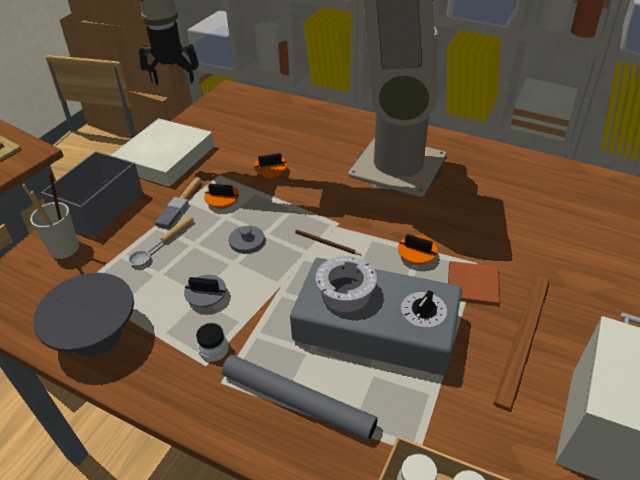

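Top view: the candidates for the lid are the grey disc with a bar at (390,192), the grey disc with a round knob at (396,264), and orange ones at (248,310), (450,304), (431,371). The one at (390,192) fits: grey with a bar handle. (396,264) is the tub lid. The mill's bowl is at (273,208) and the dial at (213,220). I'll confirm with an enlarged crop.

Run:
```python
from h import *
s=snap('top'); im=s['img']
a=cv2.resize(im[170:260,182:322],None,fx=4,fy=4,interpolation=cv2.INTER_CUBIC)
b=cv2.resize(im[165:225,350:430],None,fx=3,fy=3,interpolation=cv2.INTER_CUBIC)
c=np.zeros((590,800,3),np.uint8); c[:360,:560]=a; c[:180,560:]=b
t=snap('scene'); d=cv2.resize(t['img'][250:335,305:475],None,fx=2.6,fy=2.6,interpolation=cv2.INTER_CUBIC); c[365:365+d.shape[0],:d.shape[1]]=d
e=cv2.resize(t['img'][265:315,175:240],None,fx=4,fy=4,interpolation=cv2.INTER_CUBIC)[:, :260]; c[365:565,500:760]=e
save('crop.png',c)
```

```text
(no output)
```

View pics/crop.png

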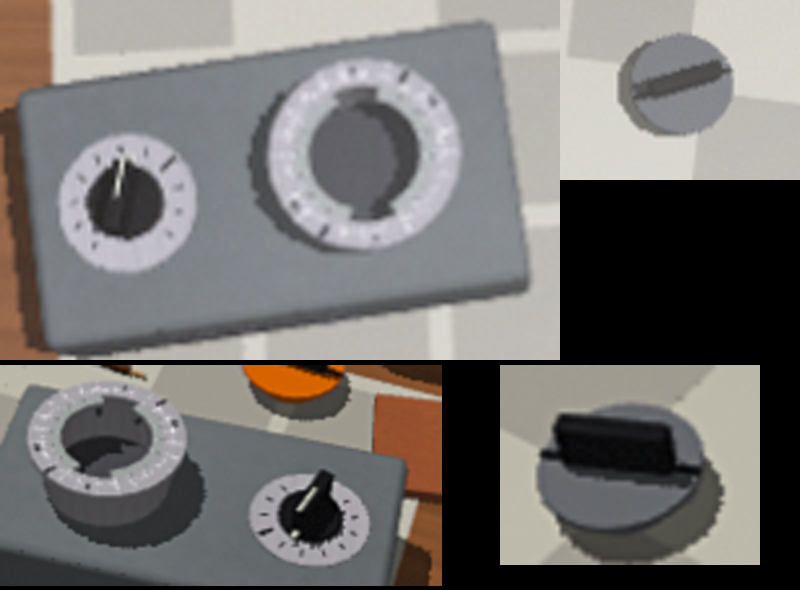

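The crop confirms the lid: grey, bar handle, with dark lug marks in line with the bar. The dial's long mark is at top-view pixel (224,210) and the pointer at about (212,210). The bowl's long marks are at (283,189) and (263,228).

```bash
cat > m.py <<'E'
from h import *
def circ(P):
    A=np.c_[2*P[:,:2],np.ones(len(P))]; x=np.linalg.lstsq(A,(P[:,:2]**2).sum(1),rcond=None)[0]
    return x[:2],np.sqrt(x[2]+x[:2]@x[:2])
def blob(m,box,big=True):
    mm=np.zeros_like(m); x0,y0,x1,y1=box; mm[y0:y1,x0:x1]=m[y0:y1,x0:x1]
    c=cv2.findContours(mm,cv2.RETR_EXTERNAL,cv2.CHAIN_APPROX_NONE)[0]; return max(c,key=cv2.contourArea)
def hull(c): return cv2.convexHull(c).reshape(-1,2)
E
python3 - <<'E'
from m import *
boxes={'top':dict(dial=(192,200,234,242),rim=(244,180,302,238),lid=(368,170,412,214),bar=(368,170,412,214)),
 'scene':dict(dial=(398,288,452,330),rim=(312,252,382,312),lid=(182,268,232,310),bar=(182,268,232,310))}
for n in('top','scene'):
    s=snap(n); im=s['img'].astype(int); g=im.mean(2); sat=im.max(2)-im.min(2)
    wh=(g>145).astype(np.uint8)*255
    for k,z in(('dial',90),('rim',135)):
        c=hull(blob(wh,boxes[n][k])); print(n,k,*circ(plane(s,c,z)),len(c))
    m=((g>70)&(g<150)&(sat<25)).astype(np.uint8)*255
    c=hull(blob(m,boxes[n]['lid'])); print(n,'lid flange',*circ(plane(s,c,25)))
    b=((g<(72 if n=='top' else 45))).astype(np.uint8)*255
    c=blob(b,boxes[n]['bar']); P=plane(s,c.reshape(-1,2),55 if n=='top' else 40)[:,:2].astype(np.float32)
    print(n,'bar',cv2.minAreaRect(P),cv2.contourArea(c))
s=snap('top')
print('mark',plane(s,[[224,210]],90),'tip?',plane(s,[[182+118/4,170+195/4],[182+124/4,170+155/4]],123))
print('half',plane(s,[[182+405/4,170+75/4],[182+323/4,170+232/4]],135),'gap',plane(s,[[182+355/4,170+95/4],[182+372/4,170+212/4]],130))
E
```

```text
top dial [549.96073602 248.54576334] 44.49282409980795 22
top rim [574.37676221  94.33582748] 58.81428446354814 29
top lid flange [ 637.18019844 -199.83369981] 47.98662465982436
top bar ((627.8204345703125, -174.87147521972656), (0.0, 0.0), 0.0) 0.0
scene dial [547.1858232  247.57233931] 43.39455161547688 25
scene rim [551.3293705   86.51160992] 74.99913035274137 19
scene lid flange [ 642.11102614 -210.23628631] 47.977708130599886
scene bar ((637.4274291992188, -199.78298950195312), (39.330806732177734, 87.18411254882812), 16.072858810424805) 367.5
mark [[576.33578689 222.43817964  90.        ]] tip? [[548.3380744  246.29101371 123.        ]
 [573.28531349 243.46135052 123.        ]]
half [[621.42962616  70.13445527 135.        ]
 [524.5190631  117.94147748 135.        ]] gap [[609.93319503 100.86406829 130.        ]
 [537.71419088  89.011779   130.        ]]
```

Run:
```python
from m import *
s=snap('top'); im=s['img'].astype(int); g=im.mean(2)
np.set_printoptions(linewidth=250)
sub=g[178:208,370:410]; print('lid g pct',np.percentile(sub,[2,5,10,20,50]))
for th in(95,105):
    b=(g<th).astype(np.uint8)*255
    yx=np.argwhere(b[178:206,373:407]>0)[:, ::-1]+[373,178]
    c=blob(b,(371,176,409,208)); P=plane(s,c.reshape(-1,2),55)[:,:2].astype(np.float32); print(th,cv2.minAreaRect(P))
print(g[207:234,202:225].astype(int))
```

```text
lid g pct [ 75.66666667  78.31666667  81.         112.66666667 136.        ]
95 ((634.460205078125, -198.90155029296875), (16.617082595825195, 84.60443878173828), 19.228439331054688)
105 ((634.765869140625, -199.82583618164062), (17.72703742980957, 87.96026611328125), 16.782718658447266)
[[136 168 188 195 191 194 192 190 193 146 118 190 193 191 192 191 143 189 191 192 190 190 178]
 [166 191 190 181 177 191 192 191 192 194 166 189 197 201 193 190 140 189 192 194 191 190 185]
 [188 195 192 175 134 188 192 190 161 159 198 163 173 208 187 192 172 189 192 196 191 186 146]
 [194 194 193 193 130 188 193 192  80  69 203  98  98 173 185 193 192 189 192 196 188 147  96]
 [193 195 194 194 175 191 165 157  58  72 209  53  53  93 150 158 177 189 191 190 147  98 155]
 [193 194 194 194 193 168  90  58  48  92 181  54  49  46  48  77 126 163 190 188 129 157 191]
 [175 193 195 194 170 103  49  41  49 114 157  52  45  46  45  53  58 104 165 192 178 191 191]
 [143 172 193 181 107  53  40  41  51 158 105  53  42  46  46  51  54  61 106 168 194 192 192]
 [164 170 193 134  63  41  43  43  51 205  77  54  
[... 1054 characters left out ...]
3  52  55  62 109 177 195 198 193]
 [192 194 196 111  86  68  43  46  49  48  44  45  55  53  54  56  62 107 169 191 190 178 178]
 [195 194 195 163 160 157  84  62  43  46  44  48  53  53  58 103 155 171 194 192 192 174 146]
 [194 194 196 197 196 198 163 157 153 119 117  64  68 121 152 172 192 197 196 191 194 192 170]
 [194 196 196 165 176 196 196 197 195 177 175 158 158 176 193 198 194 195 195 192 192 196 196]
 [196 195 197 129 178 196 196 198 196 195 193 196 196 191 194 197 197 196 194 194 191 195 198]
 [194 195 196 170 195 197 195 199 197 195 193 196 197 193 191 196 198 196 195 193 193 196 195]
 [175 196 196 197 195 197 196 197 197 194 195 193 197 192 192 197 199 195 195 195 191 193 172]]
```

```bash
for i in 1 2 3; do python3 -m jog '0.4 -0.415 0 0 0 0 -1;0.4 -0.415 0 0 0 0 -1;0.4 -0.415 0 0 0 0 -1;0.4 -0.415 0 0 0 0 -1;0.4 -0.415 0 0 0 0 -1' 40; done
for i in 1 2; do python3 -m jog '0 0 0 0 0 -0.178 -1;0 0 0 0 0 -0.178 -1;0 0 0 0 0 -0.178 -1;0 0 0 0 0 -0.178 -1;0 0 0 0 0 -0.178 -1'; done
python3 -m jog '0 0 0 0 0 -0.178 -1;0 0 0 0 0 -0.178 -1;0 0 0 0 0 -0.178 -1;0 0 0 0 0 -0.178 -1;0 0 0 0 0 0 -1'
cat > go.py <<'E'
import sys; from h import *
from scipy.spatial.transform import Rotation as R
x,y,z,yaw=map(float,sys.argv[1:5]); s=sense(); r=R.from_euler('xyz',s['tcp_rot'],degrees=True)
g=R.from_euler('xyz',[180,0,yaw],degrees=True)
print('shift/100mm',(r.inv().apply(np.array([x,y,z])-s['tool_pos'])/100).round(3),'turn/60deg',((r.inv()*g).as_rotvec(degrees=True)/60).round(3), 'pos',s['tool_pos'].round(1),s['tcp_rot'].round(1),'t',s['time'],'j6',s['joint_pos'][5])
E
python3 go.py 549.5 248 274 172
```

```text
time: 1.02
tool_pos: [333.3, -286.7, 404.9]
tcp_rot: [180.0, -0.0, 22.1]
ft_force: [0.8, 0.0, -0.3]
finger_gap: 85.8
grip_force: 0.0
time: 1.65
tool_pos: [440.5, -19.0, 405.1]
tcp_rot: [180.0, -0.1, 22.1]
ft_force: [1.2, -1.2, -0.0]
finger_gap: 85.2
grip_force: 0.0
time: 2.28
tool_pos: [547.9, 248.6, 404.8]
tcp_rot: [180.0, -0.0, 22.1]
ft_force: [0.6, 0.2, -0.0]
finger_gap: 85.5
grip_force: 0.0
time: 2.9
tool_pos: [547.5, 246.6, 404.7]
tcp_rot: [-180.0, 0.0, 75.9]
ft_force: [0.4, -0.1, -0.2]
finger_gap: 85.6
grip_force: 0.0
time: 3.52
tool_pos: [547.4, 246.6, 404.7]
tcp_rot: [-180.0, -0.0, 129.3]
ft_force: [1.0, -1.0, 0.2]
finger_gap: 85.2
grip_force: 0.0
time: 4.15
tool_pos: [547.4, 246.6, 404.7]
tcp_rot: [-180.0, -0.0, 171.6]
ft_force: [0.2, -0.1, -0.6]
finger_gap: 85.5
grip_force: 0.0
shift/100mm [-0.018  0.017  1.307] turn/60deg [-0.    -0.    -0.007] pos [547.4 246.6 404.7] [-180.    -0.   171.6] t 4.15 j6 -62.19846576883711
```

Very accurate motion. Go down, close on the bar, and turn 37° clockwise.

```bash
python3 -m jog '-0.018 0.017 0.5 0 0 0 -1;0 0 0.4 0 0 0 -1;0 0 0.3 0 0 0 -1;0 0 0.1 0 0 0 -1;0 0 0 0 0 0 -1'
python3 -m jog '0 0 0 0 0 0 0;0 0 0 0 0 0 0.5;0 0 0 0 0 0 1;0 0 0 0 0 0 1;0 0 0 0 0 0 1' 40
python3 -m jog '0 0 0 0 0 0 1;0 0 0 0 0 0 1;0 0 0 0 0 0 1'
```

```text
time: 4.78
tool_pos: [549.5, 248.1, 274.7]
tcp_rot: [-180.0, -0.0, 171.5]
ft_force: [0.2, -0.4, -0.6]
finger_gap: 85.4
grip_force: 0.0
time: 5.4
tool_pos: [549.6, 247.4, 275.3]
tcp_rot: [-179.9, 0.0, 171.6]
ft_force: [-1.4, -3.7, 4.7]
finger_gap: 11.0
grip_force: 40.3
time: 5.78
tool_pos: [549.6, 247.4, 275.3]
tcp_rot: [-179.9, 0.0, 171.6]
ft_force: [-3.3, -4.8, 4.6]
finger_gap: 11.3
grip_force: 40.3
```

```bash
python3 -m jog '0 0 0 0 0 0.12 1;0 0 0 0 0 0.12 1;0 0 0 0 0 0.12 1;0 0 0 0 0 0.12 1;0 0 0 0 0 0.12 1'
python3 -m jog '0 0 0 0 0 0 1;0 0 0 0 0 0 1;0 0 0 0 0 0 0.5;0 0 0 0 0 0 -1;0 0 0 0 0 0 -1'
python3 -m jog '0 0 0 0 0 0 -1;0 0 0 0 0 0 -1;0 0 -0.5 0 0 0 -1;0 0 -0.5 0 0 0 -1;0 0 -0.3 0 0 0 -1'
python3 go.py 636.5 -199.8 403 107
```

```text
time: 6.4
tool_pos: [549.7, 247.6, 275.3]
tcp_rot: [-180.0, 0.1, 135.4]
ft_force: [-1.7, -2.9, 4.4]
finger_gap: 11.0
grip_force: 40.1
time: 7.02
tool_pos: [549.4, 248.2, 274.5]
tcp_rot: [-180.0, -0.0, 135.7]
ft_force: [-0.5, 0.1, 0.6]
finger_gap: 57.0
grip_force: 0.0
time: 7.65
tool_pos: [549.8, 248.2, 408.2]
tcp_rot: [179.8, 0.1, 135.6]
ft_force: [0.5, 0.8, -0.6]
finger_gap: 85.6
grip_force: 0.0
shift/100mm [-3.752 -2.597  0.049] turn/60deg [0.004 0.001 0.477] pos [549.8 248.2 408.2] [1.798e+02 1.000e-01 1.356e+02] t 7.65 j6 -26.20784341933228
```

```bash
python3 -m jog '-0.469 -0.325 0 0 0 0 -1;-0.469 -0.325 0 0 0 0 -1;-0.469 -0.325 0 0 0 0 -1;-0.469 -0.325 0 0 0 0 -1;-0.469 -0.325 0 0 0 0 -1'
python3 -m jog '-0.469 -0.325 0 0 0 0 -1;-0.469 -0.325 0 0 0 0 -1;0 0 0 0 0 0 -1' | tail -6
python3 - <<'E'
from m import *
s=snap('top');t=snap('scene'); c=np.zeros((600,800,3),np.uint8)
c[:360,:560]=cv2.resize(s['img'][170:260,182:322],None,fx=4,fy=4,interpolation=cv2.INTER_CUBIC)
c[360:600,:320]=cv2.resize(t['img'][280:340,385:465],None,fx=4,fy=4,interpolation=cv2.INTER_CUBIC)
c[360:600,320:800]=t['img'][200:440,100:580]
save('dial1.png',c)
E
python3 go.py 636.5 -199.8 403 107
```

```text
time: 8.28
tool_pos: [603.5, -33.9, 404.8]
tcp_rot: [180.0, 0.0, 135.6]
ft_force: [0.7, 0.2, -0.5]
finger_gap: 85.2
grip_force: 0.0
time: 8.65
tool_pos: [625.0, -148.4, 404.2]
tcp_rot: [-179.9, 0.0, 135.3]
ft_force: [0.6, 0.4, -0.4]
finger_gap: 85.1
grip_force: 0.0
shift/100mm [-0.468 -0.312  0.013] turn/60deg [-0.    -0.001  0.476] pos [ 625.  -144.8  404.3] [180.   -0.  135.5] t 8.75 j6 -63.1682988958675
```

View pics/dial1.png

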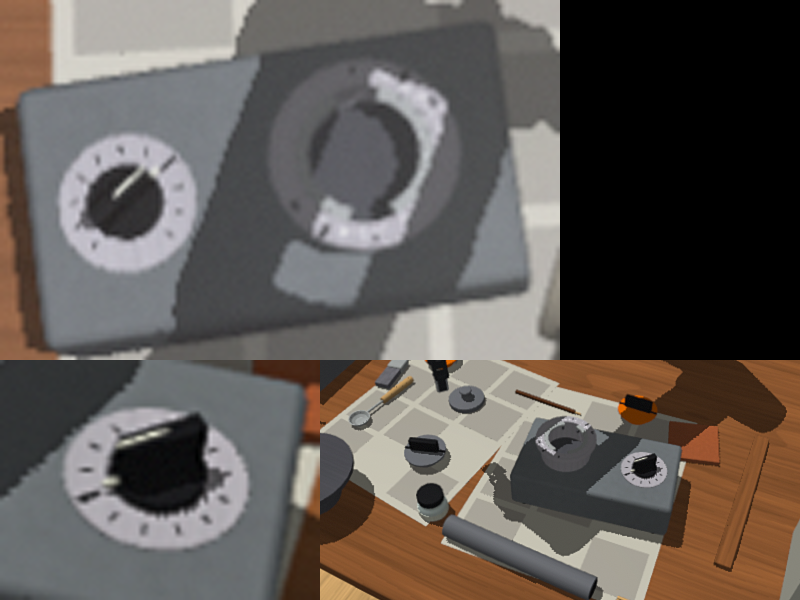

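The dial's pointer looks to be on the long mark (scene pixel tip ≈(412,311), mark ≈(406,314)). I'll verify numerically.

Run:
```python
from m import *
s=snap('top');t=snap('scene'); g=t['img'].mean(2).astype(int)
P=plane(t,[[412.5,310.75],[411.5,310.75]],96); m=plane(t,[[406.3,314]],90)
print(P,m)
c=circ(plane(t,hull(blob((g>145).astype(np.uint8)*255,(398,288,452,330))),90))[0]
a=lambda p:np.degrees(np.arctan2(*(p[:2]-c)[::-1])); print(c,[a(p) for p in P],a(m[0]))
q=plane(s,[[182+116/4,170+195/4],[182+145/4,170+168/4]],123.5); print('strip',np.degrees(np.arctan2(*(q[1]-q[0])[1::-1])))
```

```text
[[566.08696829 231.05601307  96.        ]
 [566.87616288 229.33128496  96.        ]] [[573.55862513 221.85091852  90.        ]]
[547.29794603 247.54155126] [np.float64(-41.26380055253804), np.float64(-42.926786771686224)] -44.371335605116286
strip -45.89502691340714
```

Within ~2°, so step 1 is met. On to the lid.

```bash
python3 -m jog '-0.468 -0.312 0 0 0 0 -1;0 0 0 0 0 0.16 -1;0 0 0 0 0 0.16 -1;0 0 0 0 0 0.156 -1;0 0 0.4 0 0 0 -1' | head -3
python3 -m jog '0 0 0.6 0 0 0 -1;0 0 0.4 0 0 0 -1;0 0 0.3 0 0 0 -1;0 0 0.28 0 0 0 -1;0 0 0 0 0 0 -1'
python3 go.py 636.5 -199.8 205 107
python3 - <<'E'
from m import *
t=snap('scene'); save('lid1.png',t['img'][230:350,130:290],4)
E
```

```text
time: 9.48
tool_pos: [638.2, -197.8, 369.3]
tcp_rot: [179.6, 0.3, 107.1]
time: 10.1
tool_pos: [635.5, -197.0, 203.7]
tcp_rot: [-179.7, -0.2, 107.2]
ft_force: [-1.6, 0.4, 0.5]
finger_gap: 85.7
grip_force: 0.0
shift/100mm [-0.03   0.002 -0.013] turn/60deg [-0.004 -0.004  0.003] pos [ 635.5 -197.   203.7] [-179.7   -0.2  107.2] t 10.1 j6 -38.828342432639346
```

View pics/lid1.png

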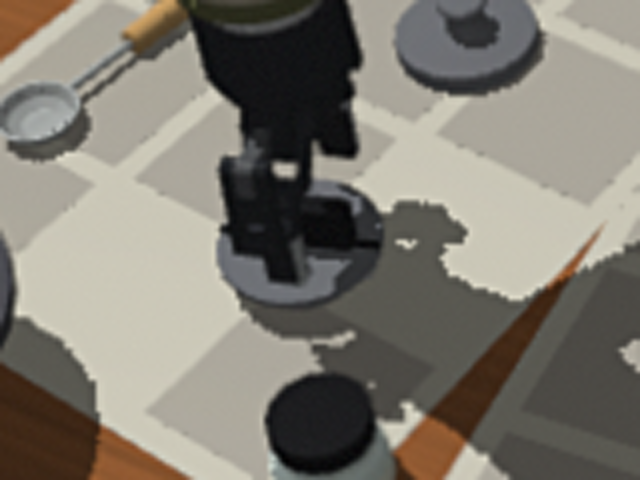

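The fingers straddle the bar at crop (300,230), nothing touched. Close and lift a little.

```bash
python3 -m jog '-0.03 0 -0.01 0 0 0 -1;0 0 0 0 0 0 0.3;0 0 0 0 0 0 1;0 0 0 0 0 0 1;0 0 0 0 0 0 1' 60 | tail -3
python3 -m jog '0 0 0 0 0 0 1;0 0 0 0 0 0 1' | tail -5
python3 -m jog '0 0 -0.3 0 0 0 1;0 0 -0.5 0 0 0 1;0 0 -0.5 0 0 0 1;0 0 -0.5 0 0 0 1;0 0 -0.1 0 0 0 1'
python3 go.py 574 94.3 395 189.1
python3 - <<'E'
from m import *
s=snap('top');t=snap('scene'); c=np.zeros((480,800,3),np.uint8)
c[:,:400]=cv2.resize(s['img'][140:260,340:440],None,fx=4,fy=4); c[:,400:]=cv2.resize(t['img'][150:300,130:255],None,fx=3.2,fy=3.2)
save('lift.png',c)
E
```

```text
ft_force: [-0.9, 0.3, 21.3]
finger_gap: 12.7
grip_force: 57.8
tool_pos: [637.7, -202.1, 207.9]
tcp_rot: [180.0, 0.0, 107.1]
ft_force: [0.7, -0.2, 2.0]
finger_gap: 13.0
grip_force: 59.3
time: 11.65
tool_pos: [638.3, -202.4, 402.7]
tcp_rot: [179.7, 0.3, 107.1]
ft_force: [-1.1, -0.9, -1.2]
finger_gap: 12.7
grip_force: 59.0
shift/100mm [3.025 0.256 0.065] turn/60deg [ 1.000e-03  7.000e-03 -1.367e+00] pos [ 638.3 -202.4  402.7] [179.7   0.3 107.1] t 11.65 j6 -39.03887756739512
```

View pics/lift.png

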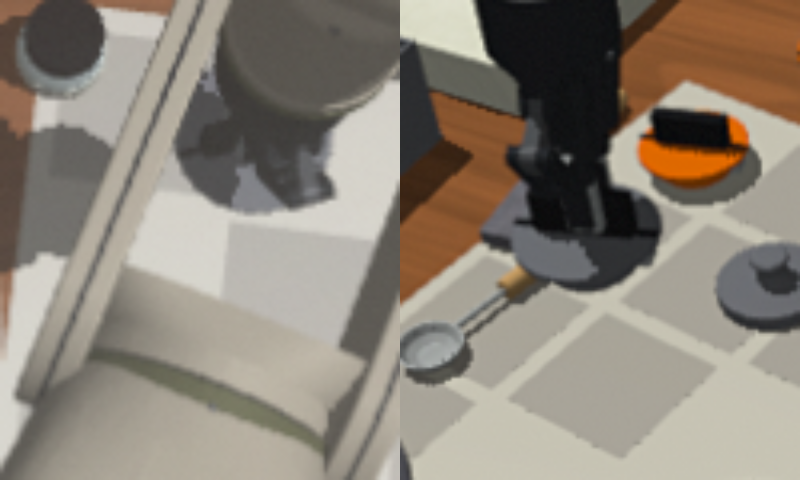

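The lid is held and level (lifted view: flange around crop (588,237)). I'll check the lid's offset from the gripper via the flange's lower edge.

Run:
```python
from m import *
from scipy.optimize import least_squares
t=snap('scene'); p=sense()['tool_pos']; z=p[2]-207.9
g=t['img'].astype(int).mean(2); sat=np.ptp(t['img'].astype(int),axis=2)
pts=[]
for u in range(170,211):
    col=(g[:,u]<135)&(sat[:,u]<30); v=215
    while v<250 and col[v+1]: v+=1
    pts.append((u,v+.5))
pts=np.array(pts); print(pts[:,1])
P=plane(t,pts,z+20)[:,:2]
f=least_squares(lambda q:np.hypot(*(P-q).T)-45.5,p[:2],loss='soft_l1',f_scale=1.)
print(f.x,p,'offset',f.x-p[:2],np.abs(f.fun).round(1))
q=np.radians(107.1);print('along bar',(f.x-p[:2])@[np.cos(q),np.sin(q)])
```

```text
[236.5 236.5 241.5 240.5 239.5 239.5 238.5 238.5 239.5 239.5 240.5 240.5
 241.5 241.5 241.5 241.5 241.5 241.5 241.5 241.5 241.5 241.5 241.5 241.5
 240.5 240.5 240.5 239.5 239.5 238.5 238.5 237.5 236.5 235.5 234.5 233.5
 233.5 233.5 234.5 233.5 230.5]
[ 638.51667304 -205.29946432] [ 637.36877035 -201.99513278  396.42411182] offset [ 1.14790269 -3.30433154] [0.5 1.8 6.6 3.5 0.4 0.5 3.6 4.4 2.8 3.4 1.4 1.8 0.5 0.3 0.1 0.1 0.1 0.2
 0.4 0.7 1.  1.4 1.9 2.5 0.4 1.1 1.8 0.  0.9 0.7 0.4 0.9 2.1 3.1 3.8 4.4
 2.8 1.1 2.4 2.2 0.9]
along bar -3.4957866873893884
```

```bash
python3 -m jog '0.5 0.045 0 0 0 0 1;0.5 0.045 0 0 0 0 1;0.5 0.045 0 0 0 0 1;0.5 0.045 0 0 0 0 1;0.5 0.045 0 0 0 0 1' | head -2
python3 -m jog '0.5 0.045 0 0 0 -0.17 1;0 0 0 0 0 -0.17 1;0 0 0 0 0 -0.17 1;0 0 0 0 0 -0.17 1;0 0 0 0 0 -0.17 1' | head -3
python3 -m jog '0 0 0 0 0 -0.17 1;0 0 0 0 0 -0.17 1;0 0 0 0 0 -0.17 1;0 0 0 0 0 0 1;0 0 0 0 0 0 1'
python3 go.py 574 94.3 375 189.1
python3 - <<'E'
from m import *
s=snap('top');t=snap('scene'); c=np.zeros((480,800,3),np.uint8)
c[:,:400]=cv2.resize(s['img'][150:270,225:325],None,fx=4,fy=4); c[:,400:]=cv2.resize(t['img'][180:330,295:420],None,fx=3.2,fy=3.2)
save('over.png',c)
E
```

```text
time: 12.42
tool_pos: [584.4, 45.0, 394.1]
time: 13.05
tool_pos: [574.6, 92.7, 394.0]
tcp_rot: [-179.9, -0.3, 158.4]
time: 13.68
tool_pos: [575.0, 92.6, 395.9]
tcp_rot: [180.0, -0.2, -171.6]
ft_force: [0.7, 0.0, -1.5]
finger_gap: 12.9
grip_force: 58.9
shift/100mm [0.007 0.018 0.209] turn/60deg [ 0.    -0.003 -0.011] pos [575.   92.6 395.9] [ 180.    -0.2 -171.6] t 13.675 j6 -94.32360263309883
```

View pics/over.png

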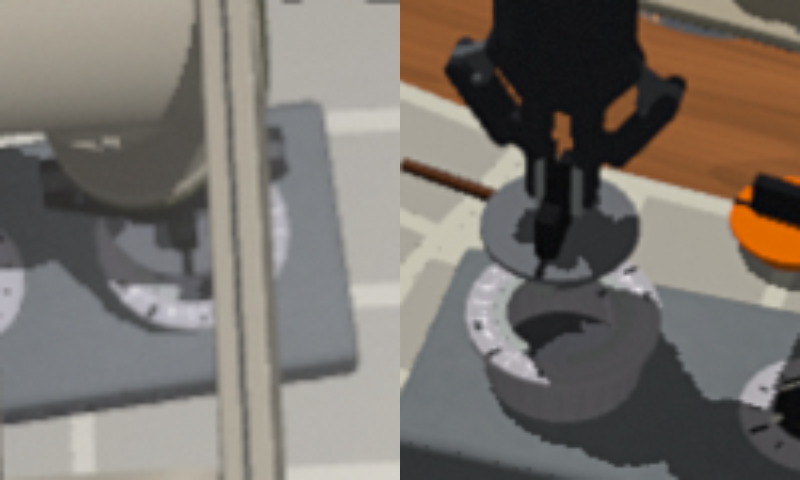

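The lid is square over the bowl (scene crop: flange extremes (481,232) and (640,225), bottom (565,284)).

Run:
```python
from m import *
t=snap('scene'); f=lambda x,y:(295+(x-400)/3.2,180+y/3.2)
p=sense()['tool_pos']; z=p[2]-207.9
for zz in(z+20,z+25): print(plane(t,[f(560.5,228)],zz),p)
th=np.radians(np.arange(0,360,5)); C=np.c_[p[0]+45.5*np.cos(th),p[1]+45.5*np.sin(th)]
for zz in (z+20,z+25):
    Q=(proj(t,np.c_[C,np.full(72,zz)])-[295,180])*3.2+[400,0]; print('pred L,R,T,B',Q[:,0].min(),Q[:,0].max(),Q[:,1].min(),Q[:,1].max())
```

```text
[[579.36936836  95.91493654 209.23930232]] [575.24805353  92.65028704 397.13930232]
[[584.16765279  97.98536525 214.23930232]] [575.24805353  92.65028704 397.13930232]
pred L,R,T,B 478.03010516588057 638.436280765615 168.27711469185235 278.8743109036903
pred L,R,T,B 477.86083450490133 638.8057209207418 161.89941193781306 272.4488652726836
```

Two estimates agree the lid sits about 3 mm further along world +x than the TCP, so I aim for TCP (571.2, 94.3), then descend with force checks.

```bash
python3 go.py 571.2 94.3 347 189.1; python3 -m jog '0.037 0.02 0.2 0 0 -0.011 1;0 0 0.2 0 0 0 1;0 0 0.09 0 0 0 1;0 0 0 0 0 0 1'; python3 -m jog '0 0 0.03 0 0 0 1;0 0 0.03 0 0 0 1;0 0 0.03 0 0 0 1;0 0 0 0 0 0 1'
```

```text
shift/100mm [0.037 0.022 0.501] turn/60deg [ 0.    -0.001 -0.009] pos [575.2  92.7 397.1] [ 180.    -0.  -171.5] t 13.825 j6 -94.43866835631678
time: 14.32
tool_pos: [570.9, 94.0, 347.0]
tcp_rot: [180.0, -0.2, -170.7]
ft_force: [0.5, 0.1, -0.4]
finger_gap: 12.7
grip_force: 59.0
time: 14.82
tool_pos: [571.4, 94.0, 339.7]
tcp_rot: [-180.0, -0.0, -170.7]
ft_force: [-0.8, -1.1, -2.0]
finger_gap: 12.7
grip_force: 59.1
```

```bash
python3 -m jog '0 0 0.03 0 0 0 1;0 0 0.03 0 0 0 1;0 0 0 0 0 0 1'; python3 -m jog '0 0 0.03 0 0 0 1;0 0 0.03 0 0 0 1;0 0 0 0 0 0 1'
```

```text
time: 15.2
tool_pos: [571.4, 93.9, 338.4]
tcp_rot: [-180.0, 0.1, -170.7]
ft_force: [-18.9, -5.0, 29.4]
finger_gap: 12.9
grip_force: 63.3
time: 15.58
tool_pos: [570.7, 93.9, 332.9]
tcp_rot: [-179.9, -0.0, -170.6]
ft_force: [-28.3, -4.5, 35.5]
finger_gap: 12.7
grip_force: 67.8
```

```bash
python3 -m jog '0.02 0 -0.03 0 0 0 1;0 0 0 0 0 0 1;0 0 0 0 0 0 1'; python3 -m jog '0 0 0.03 0 0 0 1;0 0 0 0 0 0 1'
```

```text
time: 15.95
tool_pos: [569.3, 93.8, 330.1]
tcp_rot: [180.0, -0.0, -170.7]
ft_force: [-0.8, -0.0, -1.0]
finger_gap: 12.6
grip_force: 62.5
time: 16.2
tool_pos: [569.2, 93.8, 326.7]
tcp_rot: [180.0, -0.1, -170.7]
ft_force: [-0.0, -0.8, -1.7]
finger_gap: 13.2
grip_force: 62.4
```

```bash
python3 -m jog '0 0 0.03 0 0 0 1;0 0 0 0 0 0 1'; python3 -m jog '0 0 0.02 0 0 0 1;0 0 0 0 0 0 1'
```

```text
time: 16.45
tool_pos: [569.3, 93.8, 324.2]
tcp_rot: [180.0, -0.0, -170.7]
ft_force: [0.2, 0.1, -1.6]
finger_gap: 12.7
grip_force: 62.4
time: 16.7
tool_pos: [569.5, 93.8, 323.1]
tcp_rot: [-180.0, 0.0, -170.7]
ft_force: [-0.9, -1.0, 2.8]
finger_gap: 12.5
grip_force: 62.9
```

Seated at the expected height (323). Hold 0.25 s, then twist, with the TCP arcing around the bowl axis (the lid centre is ~4.5 mm off the TCP).

```bash
python3 -m jog '0 0 0 0 0 0 1;0 0 0 0 0 0 1;0 0 0 0 0 0 1' 80; python3 -m jog '0 0.005 0 0 0 0.1 1;0 0.005 0 0 0 0.1 1;0 0 0 0 0 0 1'; python3 -c "from h import *;print(sense()['wrist_torque'])"
```

```text
time: 17.08
tool_pos: [569.5, 93.8, 323.1]
tcp_rot: [-180.0, 0.0, -170.7]
ft_force: [-1.3, -0.5, 4.3]
finger_gap: 12.5
grip_force: 82.5
time: 17.45
tool_pos: [569.5, 94.3, 322.7]
tcp_rot: [-180.0, 0.0, 177.3]
ft_force: [2.2, -3.4, 1.7]
finger_gap: 12.0
grip_force: 82.5
[-0.59833159  0.42164199 -0.24633283]
```

```bash
python3 -m jog '0 0.005 0 0 0 0.1 1;0 0.006 0 0 0 0.1 1;0 0.006 0 0 0 0.1 1;0 0.006 0 0 0 0.08 1;0 0 0 0 0 0 1'; python3 -m jog '0 0 0 0 0 0 1;0 0 0 0 0 0 1'
python3 - <<'E'
from m import *
print(sense()['wrist_torque'])
s=snap('top');t=snap('scene'); c=np.zeros((480,800,3),np.uint8)
c[:,:400]=cv2.resize(s['img'][150:270,225:325],None,fx=4,fy=4); c[:,400:]=cv2.resize(t['img'][220:320,305:388],None,fx=4.8,fy=4.8)[:480,:400] if 0 else cv2.resize(t['img'][220:320,305:388],(400,480))
save('twist.png',c)
E
```

```text
time: 18.08
tool_pos: [569.7, 96.5, 322.6]
tcp_rot: [-179.9, -0.0, 154.6]
ft_force: [-0.5, -5.0, 3.5]
finger_gap: 12.3
grip_force: 82.6
time: 18.32
tool_pos: [569.7, 96.5, 322.6]
tcp_rot: [-179.9, -0.0, 154.7]
ft_force: [-0.6, -5.9, 3.1]
finger_gap: 12.3
grip_force: 82.6
[-0.50012104  0.88244826  0.16514145]
```

View pics/twist.png

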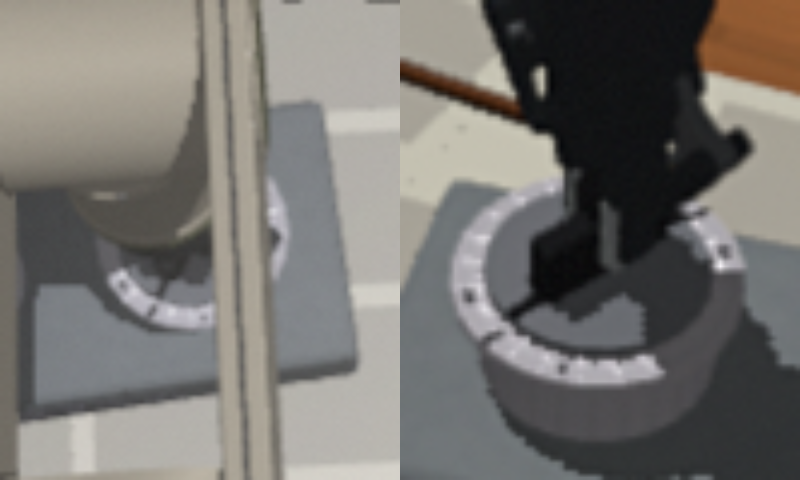

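The lid sits flush in the rim; its lug line ends at crop (512,316), near the long mark at (490,340). I'll check the angles numerically.

Run:
```python
from m import *
t=snap('scene'); f=lambda x,y:(305+(x-400)/4.82,220+y/4.8)
B=np.array([574.4,94.3])
for n,p,z in(('mark',(490,340),135),('mark2',(690,212),135),('lug',(512,316),140),('lug bar side',(540,300),140)):
    q=plane(t,[f(*p)],z)[0]; print(n,q,np.degrees(np.arctan2(*(q[:2]-B)[::-1])))
```

```text
mark [622.35202659  72.26454303 135.        ] -24.68026162084009
mark2 [525.08625758 115.48616001 135.        ] 156.75068241476606
lug [611.48100839  76.58415507 140.        ] -25.536633222574658
lug bar side [599.20127224  82.8513289  140.        ] -24.778816273639038
```

The lid's line is within 1° of the half-way mark, gripped and still. Handing in.

```bash
python3 -c "from bench import *;print(hand_in())"
```

```text
the job is handed in; nothing more can be done
None
```

The job is handed in: the dial pointer measured within about 3° of the long mark, the lid is fully home and within about 1° of the half-way mark, and the gripper is still holding it; the hand-in gave no verdict.

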